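Set the collar on the flat of a lap machine's spindle and hold it for the set-screw

TASK

On the small lap machine, pull the spindle brake knob out so that the bare shaft turns freely, turn the shaft with the fingers until its flat faces the machine's front (the side with the brake knob), then push the knob fully home again so that the brake locks the shaft there. Now take the steel collar from the bench and lower it over the shaft with its set-screw square on the flat and its top flush with the end of the shaft. Finish while still holding the collar there in the fingers, hanging clear of the bearing boss below, ready for somebody to tighten the screw; leave the mallet, the steel block and the lap disc where they are.

Things in the scene. Friction and masses are not known exactly. Their poses are not given: they have to be found in the camera images.
- lap_machine: Grey lap machine, pan and disc off, fixed on the bench: housing 220 (x) by 250 (y), flat top at 110 mm, with a lip 6 mm high, 98 mm in radius. Origin: centre of the underside, below the shaft; -x points out of the front, the face with panel, brake knob, unused switch and dial. A bearing boss 48 mm across, top at 118 mm, stands in the middle; the upright shaft rises 42 mm out of it.
- spindle (a joint): Angle of the shaft (rad), positive counter-clockwise from above, free over nearly two turns each way. 0 or a full turn: the flat faces the machine's front (its -x). It starts 0.6 to 2.1 rad away. With the knob out it turns with about 0.03 N m and stays where left; with the knob home the brake holds it against about 0.3 N m (a hard twist still drags it round).
- shaft_end (a point): Centre of the shaft's top end, 160 mm above the bench; turns with the shaft, its -x axis is the way the flat faces. Steel, 16 mm in diameter, 1.5 mm chamfer, with one flat 3 mm deep on the upper 36 mm: 13 mm across the flat, 16 elsewhere. Parallel fingers that squeeze the free shaft within about 0.6 rad of the flat turn it until the flat lies on one finger.
- shaft_flat (a point): Point in the middle of the flat's face, 5 mm from the shaft's axis and 18 mm below the shaft's end.
- brake (a joint): Push-pull spindle brake knob (m): 0 = home (brake on), 0.016 = fully out (brake off). It slides straight out of the machine's front (along its -x); a sprung detent holds it at either end: about 12 to 15 N to pull out or push in, and past the middle it snaps over by itself.
- brake_knob (a point): Centre of the knob's head: black, round, 30 mm in diameter, 14 mm thick along its axis (the machine's x), 76 mm above the bench. When home its centre stands 30 mm in front of the machine's front face; its rod is 10 mm in diameter. Moves with the knob.
- collar: Loose steel shaft collar, flat on the bench on the machine's -y side: 40 mm outside, 24 mm high, bore 17.6 mm, about 0.18 kg. Origin: centre of the underside, z up. Its one set-screw, 8 mm in diameter, lies along its -x axis at half height, stands out 6 mm from the rim and 2.6 mm into the bore: the collar goes onto the shaft only with the screw over the flat (within about 0.3 rad).
- collar_top (a point): Centre of the collar's top face, 24 mm above its origin.
- collar_screw (a point): Outer end of the collar's set-screw, 26 mm from the collar's axis, 12 mm above the underside; the screw points this way.
- mallet: Bystander: mallet lying on the bench, wooden handle 210 mm along its x, black head 110 mm long. Origin on the bench below the handle.
- bench_block: Bystander: square steel bench block, 65 by 65 by 20 mm. Origin: centre of the underside.
- lap_disc: Bystander: steel lap disc with a hole, 150 mm in diameter, 8 mm thick, lying flat. Origin: centre of the underside.

How it is judged (in metres and radians):
On the way, in this order (a step that is already met when the one before it is completed fails the run):
1. the brake knob is pulled out (at least 12 mm) (value of joint brake above 0.012 m), for 0.2 s.
2. with the knob still out, the shaft is turned until its flat faces the front (within 0.25 rad) (value of joint brake above 0.012 m and y of shaft_flat in the frame of lap_machine between -0.00124 and 0.00124 m and x of shaft_flat in the frame of lap_machine below 0 m), for 0.2 s.
3. the knob is pushed home (within 3 mm) with the flat still facing the front (value of joint brake below 0.003 m and y of shaft_flat in the frame of lap_machine between -0.00124 and 0.00124 m and x of shaft_flat in the frame of lap_machine below 0 m), for 0.2 s.
At the end, for the whole second after the job is handed in: Knob home (within 3 mm); flat facing the front within 0.25 rad; collar on the shaft (axes within 3 mm, upright within 0.12 rad), its top level with the shaft's end within 4 mm and its screw square to the flat within 0.25 rad; at rest and held by the fingers with over 3 N (all of step 3 and horizontal distance between collar_top and shaft_end below 0.003 m and z of collar_top in the frame of shaft_end between -0.004 and 0.004 m and angle between collar's own z axis and vertical below 0.12 rad and x of collar_screw in the frame of shaft_end below 0 m and y of collar_screw in the frame of shaft_end between -0.00643 and 0.00643 m and contact force between the fingers and collar above 3 N and linear speed of collar below 0.02 m/s); the arm keeps its last pose, push and grip.
It fails at once if the mallet, the steel block or the lap disc is moved by more than 20 mm (distance of any of mallet, bench_block, lap_disc from where it was at the start of the episode above 0.02 m).
It also fails if it takes over 72 s, if anything falls off the work surface, if the arm or the gripper's body presses on something with over 40 N, if the wrist force passes 120 N, or if a joint passes its speed limit or range.

ROBOT

A 6-joint arm with a two-finger parallel gripper is mounted at the origin on the work surface. World frame = base frame: x ahead of the robot, y to its left, z up, the work surface at z = 0. Lengths are in mm, angles in rad, forces in N, time in s.
With the tool pointing down it reaches from about 275 to 1000 mm from the base axis. Payload 8.4 kg.
Tool frame: the origin (TCP) lies on the centre line of the jaws, within the pads' length; the fingertips stand 17 mm ahead of it and the grasp point (between the pads) lies 2 mm behind it; z points along the fingers, y is the line along which they close (so a half turn about z gives the same grasp; the last joint's range is limited). The gripper opens to 85 mm and grips with 20 to 120 N. Pads are 22 mm wide; open, the fingers measure 114 mm over their backs; the gripper's body (76 mm by 85 mm) begins 54 mm behind the grasp point. The pads swing forward as they close: fully open they stand 13 mm farther back than shut.
Start: joints at [1.226, 0.353, 1.633, -0, 1.155, -0.002], TCP at [210.077, 588.639, 248.281] pointing down, gripper open.
Joint ranges: [-2.63, 2.63], [-0.92, 2.1], [0.06, 2.66], [-1.3, 4.44], [0, 2.69], [-3.02, 3.02]. Speed limits (rad/s): [2.22, 2.22, 2.79, 3.14, 3.14, 3.14].

INTERFACE

Orientations are given as [roll, pitch, yaw] about the fixed x, y, z axes, in that order (R = Rz(yaw) Ry(pitch) Rx(roll)).
In Python, from rig import r, eyes gives the robot as it stands. The module is installed in compiled form; this text tells all that it offers.
- The arm moves only by the shell command python3 -m inch 'ROWS' [FORCE]. ROWS is JSON, a list of rows, each a list of 7 numbers: the shift along the tool's x, y, z in m, then the turn, a rotation vector about the tool's x, y, z in degrees, then the closure, from -1 (fully open) to 1 (shut). In form: [[x, y, z, rx, ry, rz, gripper], ...]. A call has 1 to 8 rows; each row shifts and turns the commanded pose from where the row before left it, along the tool's axes as they then stand; what a row does not reach is not made up. A row lasts 1/10 s, in which the tool goes at most 50 mm and 8.59 degrees, less where a joint would pass 70% of its speed; a pose out of reach is approached as far as the arm can. A call with a gripper value outside its range is refused whole. The fingers move at their own pace and stop on an object; FORCE is the grip in N (left out, the last holds). Time passes only in rows, so rows that do not move let the fingers close. It gives the time, the measured TCP pose, the force, the opening and the grip force at its end, in the units of the state.
- r.sense(): the state, without advancing time (a new reading comes with each control period).
- eyes.grab_frame(name): name is "side" or "top"; returns a dict with "img" (480x640x3 uint8, blue, green, red), "fx", "fy", "cx", "cy" (pixels), "D" ([k1, k2, p1, p2, k3] as OpenCV has them; the pictures are not rectified), "R" (3x3) and "t" (3): a world point X has camera coordinates R X + t. Camera axes: x right, y down, z forward; pixel columns grow to the right and rows downward; lengths in mm; the calibration is good to about 2 mm. A picture is of the moment at which its call begins. There is no depth.
- r.sign_off(): hands the job in; it is judged then, once.
The state is a dict: "clock": time; "qpos": joint angles; "qvel": joint speeds; "joint_efforts": joint torques, N m; "eef_pos": TCP position; "tcp_rot": TCP orientation; "contact_force": force on the tool from outside, world axes, zero at the start; "wrist_torque": the same for the moment, N m; "opening": opening from 0.0 (shut) to 1.0 (fully open); "grasp_force": force on a finger pad.
Only numpy, scipy, OpenCV 4.12 (cv2) and the standard library are available. Lean on these libraries where they do the work, as an engineer would, in place of code of your own. Each camera call takes 0.05 s, during which the arm holds its last target. There are 200 camera calls.

## Working session

There is one attempt and no reset: what is moved stays moved. The work goes in short steps, Python scripts to look and compute and a shell command to move; the robot and the scene stay as the last step left them, time stands still between calls to the robot, and variables do not carry over. Pictures are saved under pics/ and viewed, at most 10 in all, crops included, and the job is handed in when it is done.

```bash
mkdir -p pics; cat > h.py <<'E'
import numpy as np,cv2,json
from rig import r,eyes
from scipy.spatial.transform import Rotation as Ro
def grab(n,f):
    d=eyes.grab_frame(n); cv2.imwrite(f,d['img'])
    np.savez(f+'.npz',**{k:np.array(d[k]) for k in ['img','fx','fy','cx','cy','D','R','t']}); return d
def K(d): return np.array([[float(d['fx']),0,float(d['cx'])],[0,float(d['fy']),float(d['cy'])],[0,0,1]])
def onz(d,uv,z):
    p=cv2.undistortPoints(np.array(uv,float).reshape(-1,1,2),K(d),np.array(d['D'],float)).reshape(-1,2)
    R=np.array(d['R']);t=np.array(d['t']).reshape(3);c=-R.T@t
    o=[]
    for a in p:
        v=R.T@np.array([a[0],a[1],1]); o.append(c+v*(z-c[2])/v[2])
    return np.array(o)
def proj(d,X):
    R=np.array(d['R'],float);t=np.array(d['t'],float).reshape(3)
    return cv2.projectPoints(np.array(X,float).reshape(-1,1,3),cv2.Rodrigues(R)[0],t,K(d),np.array(d['D'],float))[0].reshape(-1,2)
def crop(d,f,x0,y0,x1,y1,s): cv2.imwrite(f,cv2.resize(np.array(d['img'])[y0:y1,x0:x1],None,fx=s,fy=s,interpolation=cv2.INTER_CUBIC))
E
python3 - <<'E'
from h import *
np.set_printoptions(precision=3,suppress=True)
for n in ['top','side']:
    d=grab(n,f'pics/{n}0.png');R=np.array(d['R']);print(n,d['fx'],R,-R.T@np.array(d['t']).reshape(3),d['D'])
print(r.sense())
E
```

```text
top 575.7280970846894 [[ 0.026 -0.999  0.026]
 [-0.994 -0.028 -0.106]
 [ 0.107 -0.023 -0.994]] [ 409.322   49.954 1519.693] [-0.14  0.    0.    0.    0.  ]
side 505.90369742486274 [[ 0.914 -0.406 -0.003]
 [-0.286 -0.638 -0.715]
 [ 0.288  0.654 -0.699]] [ 170.039 -772.698 1006.93 ] [0.018 0.    0.    0.    0.   ]
{'clock': 0.1, 'qpos': array([ 1.226,  0.354,  1.634, -0.   ,  1.155, -0.002]), 'qvel': array([-0.001, -0.001,  0.   , -0.   , -0.   , -0.001]), 'joint_efforts': array([  0.001, -60.636, -34.283,   0.   ,   0.004,  -0.   ]), 'eef_pos': array([209.935, 588.252, 247.632]), 'tcp_rot': array([-3.14 ,  0.   ,  2.799]), 'contact_force': array([-0.211, -0.265,  0.652]), 'wrist_torque': array([ 0.005, -0.025,  0.025]), 'grasp_force': 0.0, 'opening': 1.000404131406987}
```

View pics/top0.png

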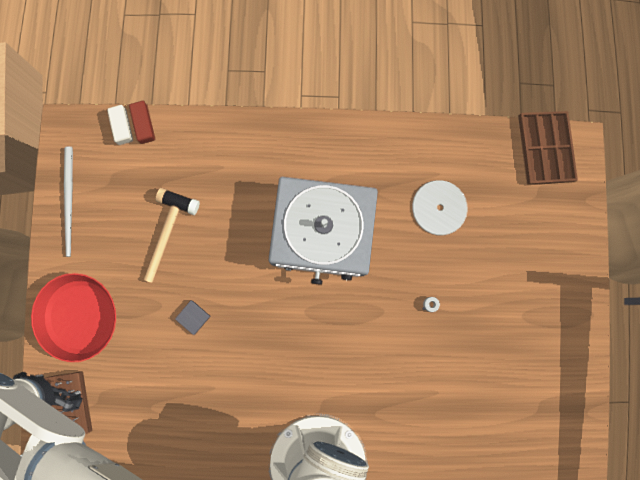

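View pics/side0.png

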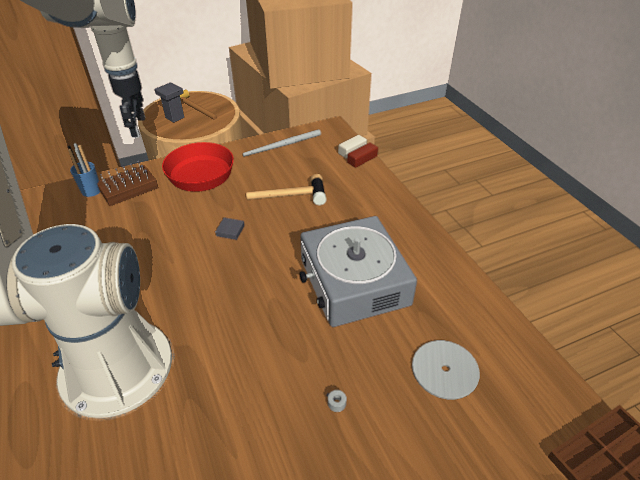

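The top view shows the machine (boss about 323,224; knob about 317,280), collar (432,304), mallet, block and disc. The side view shows knob (303,276), shaft (355,245) and collar (337,400). Next I'll enlarge these.

```bash
python3 - <<'E'
from h import *
T=cv2.imread('pics/top0.png');S=cv2.imread('pics/side0.png')
def c(I,x,y,w,h,s): return cv2.resize(I[y:y+h,x:x+w],None,fx=s,fy=s,interpolation=cv2.INTER_CUBIC)
A=c(T,260,170,130,120,3.0769)[:369,:400]   # 400x369
B=c(S,290,210,130,120,3.0769)[:369,:400]
C=c(T,412,289,40,23,10)[:230,:400]
D=c(S,317,388,40,23,10)[:230,:400]
cv2.imwrite('pics/c1.png',np.vstack([np.hstack([A,B]),np.hstack([C,D])]))
E
```

```text
(no output)
```

View pics/c1.png

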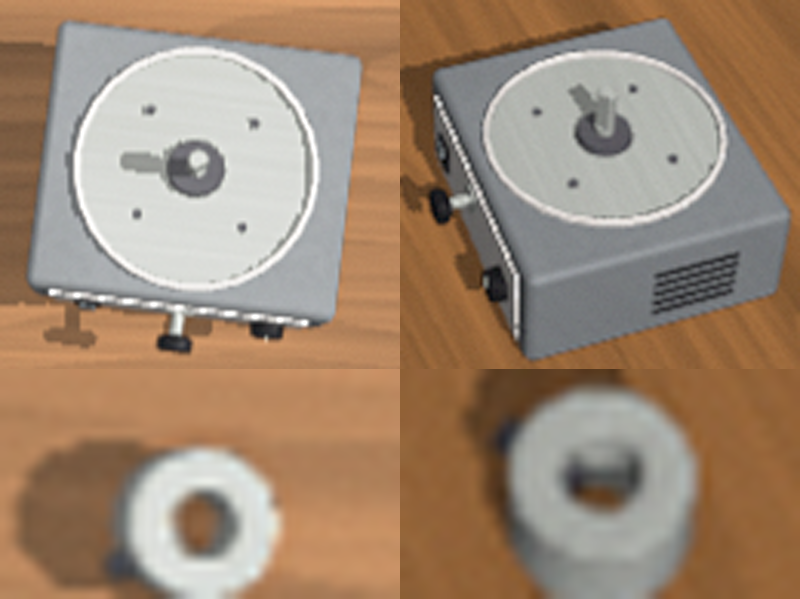

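The crops show: in the top view, housing corners (66,22), (360,58), (30,290), (328,325), shaft end (198,160) and knob head (174,342). The collar top is at (203,522) with its dark screw at (120,565), so it points front-left. In the side view the screw tip is at (503,435) and the knob at (440,205).

```bash
python3 - <<'E'
from h import *
from scipy.optimize import least_squares
np.set_printoptions(precision=1,suppress=True)
T=np.load('pics/top0.png.npz');S=np.load('pics/side0.png.npz')
s=3.0769
A=lambda x,y:(260+x/s,170+y/s); B=lambda x,y:(290+(x-400)/s,210+y/s)
C=lambda x,y:(412+x/10,289+(y-369)/10); D=lambda x,y:(317+(x-400)/10,388+(y-369)/10)
print('corn',onz(T,[A(66,22),A(360,58),A(30,290),A(328,325)],108))
print('knob T',onz(T,[A(174,342)],76),'S',onz(S,[B(440,205)],76))
print('shaft T',onz(T,[A(198,158)],160),'S',onz(S,[B(606,92)],160))
print('lip T',onz(T,[A(73,168),A(319,168),A(196,47),A(196,290)],116))
print('boss T',onz(T,[A(195,168)],118),'S',onz(S,[B(603,132)],118))
print('collar T',onz(T,[C(203,522)],24),'S',onz(S,[D(601,470)],24))
print('screw T',onz(T,[C(118,565)],12),'S',onz(S,[D(503,437)],12))
E
```

```text
corn [[ 726.8  109.4  108. ]
 [ 704.6 -130.6  108. ]
 [ 508.   130.9  108. ]
 [ 486.5 -107.9  108. ]]
knob T [[471.1  14.1  76. ]] S [[471.   16.2  76. ]]
shaft T [[610.6   1.3 160. ]] S [[609.1   2.3 160. ]]
lip T [[606.1  99.4 116. ]
 [611.9 -97.7 116. ]
 [707.6   3.5 116. ]
 [511.1  -1.3 116. ]]
boss T [[608.6   2.  118. ]] S [[607.6   0.1 118. ]]
collar T [[ 420.3 -291.7   24. ]] S [[ 420.7 -289.9   24. ]]
screw T [[ 408.6 -271.8   12. ]] S [[ 407.8 -268.3   12. ]]
```

```bash
cat > go.py <<'E'
import sys
from h import *
np.set_printoptions(precision=2,suppress=True)
s=r.sense(); R=Ro.from_euler('xyz',s['tcp_rot']).as_matrix()
def st():
    print('t',s['clock'],'p',s['eef_pos'],'xang',np.degrees(np.arctan2(R[1,0],R[0,0])).round(2),'zdev',R[:2,2],'F',s['contact_force'],'M',s['wrist_torque'],'open',round(s['opening']*85,2),'g',s['grasp_force'],'q6',round(s['qpos'][5],2))
st()
if len(sys.argv)>3: print('shift mm',R.T@(np.array(list(map(float,sys.argv[1:4])))-s['eef_pos']))
E
python3 -m inch '[[0,0,0,0,0,-7.2,-1],[0,0,0,0,0,-7.2,-1],[0,0,0,0,0,0,-1]]' 60; python3 go.py 470.3 14.5 200
```

```text
clock: 0.4
eef_pos: [210.0, 588.4, 247.9]
tcp_rot: [-3.141, -0.0, 3.052]
contact_force: [0.1, 0.6, -0.1]
opening: 0.997
grasp_force: 0.0
t 0.4 p [209.97 588.4  247.89] xang 174.87 zdev [-0. -0.] F [ 0.14  0.65 -0.13] M [ 0.01 -0.03 -0.07] open 84.75 g 0.0 q6 -0.26
shift mm [-310.66 -548.26   48.25]
```

```bash
python3 -m inch '[[-0.020,-0.037,0.003,0,0,0,-1],[-0.020,-0.037,0.003,0,0,0,-1],[-0.020,-0.037,0.003,0,0,0,-1],[-0.020,-0.037,0.003,0,0,0,-1],[-0.020,-0.037,0.003,0,0,0,-1],[-0.020,-0.037,0.003,0,0,0,-1],[-0.020,-0.037,0.003,0,0,0,-1],[-0.020,-0.037,0.003,0,0,0,-1]]'; python3 -m inch '[[-0.020,-0.037,0.003,0,0,0,-1],[-0.020,-0.037,0.003,0,0,0,-1],[-0.020,-0.037,0.003,0,0,0,-1],[-0.020,-0.037,0.003,0,0,0,-1],[-0.020,-0.037,0.003,0,0,0,-1],[-0.020,-0.037,0.003,0,0,0,-1],[-0.020,-0.037,0.003,0,0,0,-1],[0,0,0,0,0,0,-1]]' ; python3 go.py 470.3 14.5 78
```

```text
clock: 1.2
eef_pos: [342.6, 277.7, 224.2]
tcp_rot: [3.141, 0.0, 3.046]
contact_force: [0.8, -1.0, -0.6]
opening: 1.004
grasp_force: 0.0
clock: 2.0
eef_pos: [459.7, 4.8, 203.1]
tcp_rot: [-3.141, 0.001, 3.042]
contact_force: [-0.4, -0.6, 0.9]
opening: 1.001
grasp_force: 0.0
t 2.0 p [459.71   4.82 203.14] xang 174.31 zdev [ 0. -0.] F [-0.38 -0.63  0.86] M [-0.01  0.01  0.  ] open 85.08 g 0.0 q6 -1.46
shift mm [ -9.44  10.8  125.14]
```

```bash
python3 -m inch '[[-0.009,0.011,0.040,0,0,0,-1],[0,0,0.040,0,0,0,-1],[0,0,0.030,0,0,0,-1],[0,0,0.018,0,0,0,-1],[0,0,0,0,0,0,-1]]'; python3 go.py 470.3 14.5 76
python3 - <<'E'
from h import *
T=grab('top','pics/t1.png');S=grab('side','pics/s1.png')
c=lambda I,x,y:cv2.resize(np.array(I['img'])[y:y+100,x:x+80],None,fx=5,fy=5,interpolation=cv2.INTER_CUBIC)
cv2.imwrite('pics/c2.png',np.hstack([c(T,280,210),c(S,270,220)]))
E
```

```text
clock: 2.5
eef_pos: [466.0, 19.0, 73.1]
tcp_rot: [-3.141, -0.005, 3.047]
contact_force: [0.3, -0.0, 0.2]
opening: 0.999
grasp_force: 0.0
t 2.5 p [466.01  19.04  73.13] xang 174.61 zdev [-0. -0.] F [ 0.25 -0.02  0.19] M [-0.01  0.02 -0.02] open 84.93 g 0.0 q6 -1.44
shift mm [-4.68 -4.12 -2.89]
```

View pics/c2.png

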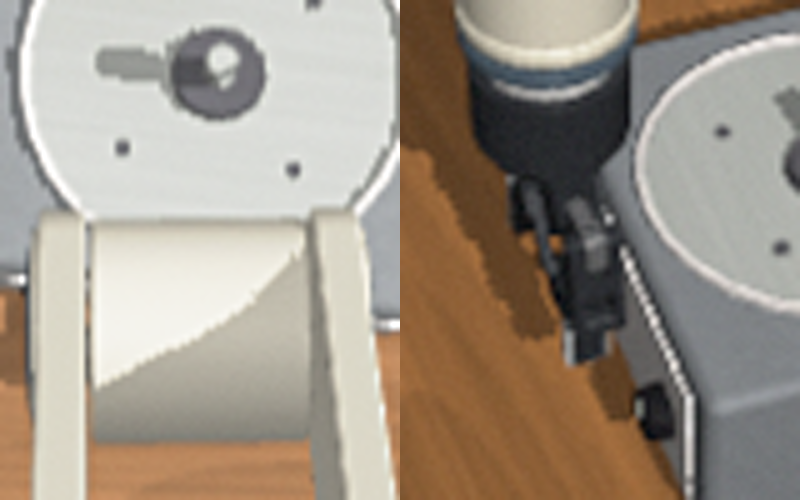

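The fingers straddle the knob in front of the face; the shaft end in the top crop is at (222,55). I'll centre on it and close.

```bash
python3 -m inch '[[-0.004,-0.004,0,0,0,0,-1],[0,0,0,0,0,0,0.2],[0,0,0,0,0,0,1],[0,0,0,0,0,0,1],[0,0,0,0,0,0,1],[0,0,0,0,0,0,1],[0,0,0,0,0,0,1]]' 80; python3 go.py
```

```text
clock: 3.3
eef_pos: [472.2, 16.5, 76.3]
tcp_rot: [3.138, 0.001, 3.048]
contact_force: [-3.7, 18.0, 13.0]
opening: 0.313
grasp_force: 77.8
t 3.3 p [472.22  16.5   76.28] xang 174.65 zdev [0. 0.] F [-3.65 17.96 12.96] M [3.15 0.43 0.02] open 26.59 g 77.76595338633342 q6 -1.45
```

```bash
python3 -m inch '[[0.005,0.0015,0,0,0,0,1],[0.005,0,0,0,0,0,1],[0.005,0,0,0,0,0,1],[0.003,0,0,0,0,0,1],[0,0,0,0,0,0,1],[0,0,0,0,0,0,1]]'; python3 go.py
```

```text
clock: 3.9
eef_pos: [455.7, 18.2, 76.4]
tcp_rot: [3.14, 0.004, 3.049]
contact_force: [0.8, 5.8, 8.8]
opening: 0.311
grasp_force: 85.8
t 3.9 p [455.73  18.22  76.39] xang 174.71 zdev [0. 0.] F [0.8  5.81 8.76] M [ 1.2  -0.25  0.01] open 26.46 g 85.82500518381494 q6 -1.44
```

Knob pulled 16.5 mm. Before releasing, I'll enlarge the shaft to see which side the flat is on.

```bash
python3 -m inch '[[0,0,0,0,0,0,-0.5],[0,0,0,0,0,0,-0.5],[0,0,0,0,0,0,-0.5],[0,0,-0.03,0,0,0,-0.5],[0,0,-0.04,0,0,0,-0.5],[0,0,-0.04,0,0,0,-0.5],[0,0,-0.04,0,0,0,-0.5]]'; python3 - <<'E'
from h import *
T=np.load('pics/top0.png.npz');S=grab('side','pics/s2.png');S=np.load('pics/side0.png.npz')
print(proj(T,[[610,2,160],[610,2,118]]),proj(S,[[610,2,160],[610,2,118]]))
c=lambda I,x,y,w,h,s:cv2.resize(I['img'][y:y+h,x:x+w],None,fx=s,fy=s,interpolation=cv2.INTER_NEAREST)
cv2.imwrite('pics/c3.png',np.hstack([c(T,308,210,25,25,16),c(S,343,232,25,25,16)]))
E
```

```text
clock: 4.6
eef_pos: [453.3, 17.3, 226.6]
tcp_rot: [-3.141, -0.001, 3.05]
contact_force: [-0.1, -0.5, -0.4]
opening: 0.749
grasp_force: 0.0
[[324.03483765 221.57635504]
 [323.37206197 224.05195292]] [[357.33410873 239.88393703]
 [356.51411803 252.1287013 ]]
```

View pics/c3.png

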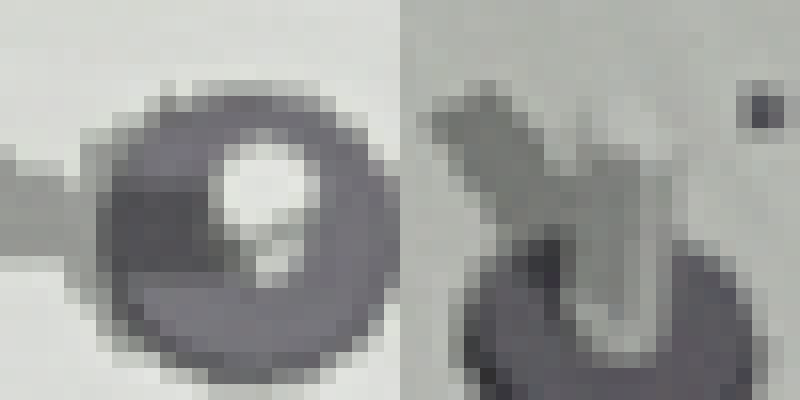

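In the side crop the shaft's darker flat fills the left two thirds (575–640 of 575–670), ending above the boss; in the top crop the ledge lies lower right of the end. So the flat faces about −143° in the world, roughly +0.74 rad from the front, and I need to turn it about 42° clockwise. I'll grip it along its own normal first.

```bash
python3 -m inch '[[-0.04,0,0,0,0,8,-0.5],[0,0,0,0,0,8,-0.5],[0,0,0,0,0,8,-0.5],[0,0,0,0,0,8,-0.5],[0,0,0,0,0,8,-0.5],[0,0,0,0,0,8,-0.5],[0,0,0,0,0,0,-0.5]]' 40; python3 go.py 610 3 226
```

```text
clock: 5.35
eef_pos: [493.4, 13.7, 224.8]
tcp_rot: [-3.141, -0.0, 2.21]
contact_force: [0.4, -0.0, -0.3]
opening: 0.749
grasp_force: 0.0
t 5.35 p [493.45  13.72 224.83] xang 126.64 zdev [-0. -0.] F [ 0.41 -0.01 -0.35] M [ 0.01  0.04 -0.02] open 63.68 g 0.0 q6 -0.61
shift mm [-78.15  87.13  -1.26]
```

```bash
python3 -m inch '[[-0.026,0.029,0,0,0,0,-0.5],[-0.026,0.029,0,0,0,0,-0.5],[-0.026,0.029,0,0,0,0,-0.5],[0,0,0.03,0,0,0,-0.5],[0,0,0.03,0,0,0,-0.5],[0,0,0.019,0,0,0,-0.5],[0,0,0,0,0,0,-0.5]]' 40; python3 go.py 610 3 146
```

```text
clock: 6.05
eef_pos: [608.0, 3.3, 143.0]
tcp_rot: [-3.137, -0.003, 2.216]
contact_force: [0.1, -0.3, 0.3]
opening: 0.75
grasp_force: 0.0
t 6.05 p [607.96   3.31 143.03] xang 126.98 zdev [-0.01 -0.  ] F [ 0.07 -0.26  0.25] M [-0.   -0.06  0.04] open 63.78 g 0.0 q6 -0.64
shift mm [-1.47  1.43 -2.98]
```

Close gently, reading where the fingers settle.

```bash
python3 -m inch '[[0,0,0,0,0,0,0.2],[0,0,0,0,0,0,1],[0,0,0,0,0,0,1],[0,0,0,0,0,0,1],[0,0,0,0,0,0,1],[0,0,0,0,0,0,1],[0,0,0,0,0,0,1],[0,0,0,0,0,0,1]]' 40; python3 go.py
```

```text
clock: 6.85
eef_pos: [611.2, 3.7, 147.7]
tcp_rot: [3.139, 0.001, 2.213]
contact_force: [0.6, 2.5, 7.0]
opening: 0.145
grasp_force: 39.8
t 6.85 p [611.24   3.71 147.71] xang 126.78 zdev [0. 0.] F [0.62 2.5  6.97] M [ 0.34 -0.11  0.01] open 12.35 g 39.78982179913146 q6 -0.64
```

```bash
python3 -m inch '[[0,0,0,0,0,7,1],[0,0,0,0,0,7,1],[0,0,0,0,0,7,1],[0,0,0,0,0,7,1],[0,0,0,0,0,7,1],[0,0,0,0,0,7,1],[0,0,0,0,0,0,1],[0,0,0,0,0,0,1]]'; python3 go.py
```

```text
clock: 7.65
eef_pos: [610.8, 2.7, 147.7]
tcp_rot: [3.14, 0.001, 1.479]
contact_force: [-2.0, -3.0, 8.7]
opening: 0.142
grasp_force: 41.2
t 7.65 p [610.77   2.66 147.65] xang 84.77 zdev [ 0. -0.] F [-1.97 -3.    8.74] M [-0.49  0.21 -0.  ] open 12.11 g 41.23321632952866 q6 0.09
```

```bash
python3 -m inch '[[0,0,0,0,0,0,1],[0,0,0,0,0,0,1],[0,0,0,0,0,0,1],[0,0,0,0,0,0,1]]'; python3 go.py
```

```text
clock: 8.05
eef_pos: [610.8, 2.6, 147.7]
tcp_rot: [3.14, 0.001, 1.48]
contact_force: [-0.9, -2.3, 8.6]
opening: 0.142
grasp_force: 41.2
t 8.05 p [610.79   2.64 147.68] xang 84.78 zdev [ 0. -0.] F [-0.88 -2.27  8.64] M [-0.46  0.17  0.03] open 12.03 g 41.23374075301399 q6 0.09
```

```bash
python3 -m inch '[[0,0,0,0,0,0,0.2],[0,0,0,0,0,0,-0.3],[0,0,0,0,0,0,-0.5],[0,0,-0.03,0,0,0,-0.5],[0,0,-0.04,0,0,0,-0.5],[0,0,-0.015,0,0,0,-0.5]]' 80;python3 -m inch '[[0,-0.01,0,0,0,-8,-0.5],[0,0,0,0,0,-8,-0.5],[0,0,0,0,0,-8,-0.5],[0,0,0,0,0,-8,-0.5],[0,0,0,0,0,-8,-0.5],[0,0,0,0,0,-8,-0.5],[0,0,0,0,0,-8,-0.5],[0,0,0,0,0,-8,-0.5]]'; python3 -m inch '[[0,0,0,0,0,-8,-0.5],[0,0,0,0,0,-8,-0.5],[0,0,0,0,0,-8,-0.5],[0,0,0,0,0,-2,-0.5],[0,0,0,0,0,0,-0.5]]'; python3 go.py 455.7 18.6 75
```

```text
clock: 8.65
eef_pos: [611.6, 3.5, 234.7]
tcp_rot: [3.137, -0.0, 1.48]
contact_force: [-0.2, 0.3, -0.4]
opening: 0.749
grasp_force: 0.0
clock: 9.45
eef_pos: [599.8, 4.4, 230.7]
tcp_rot: [-3.141, -0.001, 2.602]
contact_force: [-0.1, -0.1, -0.4]
opening: 0.75
grasp_force: 0.0
clock: 9.95
eef_pos: [599.9, 4.4, 230.8]
tcp_rot: [-3.142, -0.001, 3.051]
contact_force: [0.7, -0.4, 0.0]
opening: 0.746
grasp_force: 0.0
t 9.95 p [599.88   4.37 230.75] xang 174.78 zdev [-0. -0.] F [ 0.67 -0.4   0.02] M [ 0.03  0.06 -0.  ] open 63.44 g 0.0 q6 -1.47
shift mm [144.75   1.08 155.87]
```

```bash
python3 -m inch '[[0.045,0,0,0,0,0,-0.5],[0.045,0,0,0,0,0,-0.5],[0.045,0.001,0,0,0,0,-0.5],[0.010,0,0,0,0,0,-0.5],[0,0,0,0,0,0,-0.5],[0,0,0,0,0,0,-0.5]]'; python3 go.py 455.7 18.6 75
python3 - <<'E'
from h import *
T=grab('top','pics/t3.png');S=grab('side','pics/s3.png')
c=lambda I,x,y,w,h,s:cv2.resize(I['img'][y:y+h,x:x+w],None,fx=s,fy=s,interpolation=cv2.INTER_NEAREST)
cv2.imwrite('pics/c4.png',np.hstack([c(T,308,210,25,25,16),c(S,343,232,25,25,16)]))
E
```

```text
clock: 10.55
eef_pos: [457.3, 18.6, 231.8]
tcp_rot: [3.141, 0.002, 3.05]
contact_force: [0.3, 0.4, 1.1]
opening: 0.751
grasp_force: 0.0
t 10.55 p [457.27  18.55 231.76] xang 174.73 zdev [0. 0.] F [0.34 0.35 1.05] M [ 0.05 -0.06  0.03] open 63.82 g 0.0 q6 -1.44
shift mm [  1.86  -0.13 156.76]
```

View pics/c4.png

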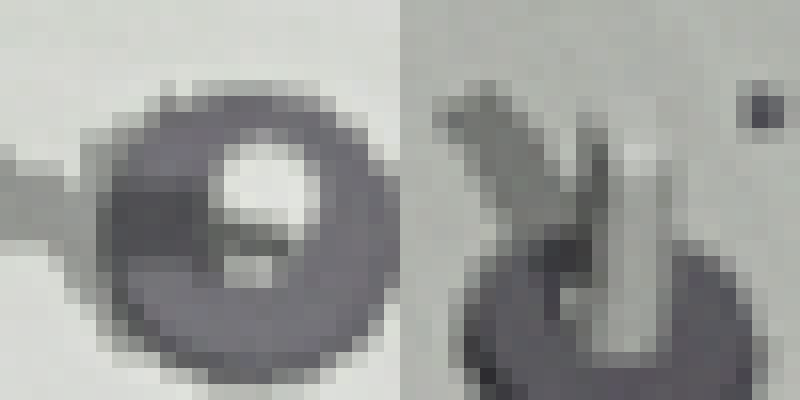

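The top crop now shows the dark flat strip at the lower side (220–290, 240), and the side crop shows it at the left edge (590). The flat faces the front. I'll grasp the knob and push it home.

```bash
python3 -m inch '[[0.002,0,0.04,0,0,0,-0.5],[0,0,0.045,0,0,0,-0.5],[0,0,0.045,0,0,0,-0.5],[0,0,0.026,0,0,0,-0.5],[0,0,0,0,0,0,-0.5]]'; python3 -m inch '[[0,0,0,0,0,0,0.3],[0,0,0,0,0,0,1],[0,0,0,0,0,0,1],[0,0,0,0,0,0,1],[0,0,0,0,0,0,1]]'; python3 go.py
```

```text
clock: 11.15
eef_pos: [452.4, 18.5, 72.0]
tcp_rot: [-3.141, -0.006, 3.05]
contact_force: [0.0, -0.7, 1.1]
opening: 0.752
grasp_force: 0.0
clock: 11.65
eef_pos: [455.5, 18.4, 77.1]
tcp_rot: [-3.141, 0.004, 3.05]
contact_force: [-1.3, -3.7, 7.1]
opening: 0.311
grasp_force: 78.6
t 11.65 p [455.46  18.38  77.13] xang 174.78 zdev [ 0. -0.] F [-1.35 -3.69  7.1 ] M [-0.71  0.09  0.01] open 26.43 g 78.59524584303017 q6 -1.44
```

```bash
python3 -m inch '[[-0.005,0,0,0,0,0,1],[-0.005,0,0,0,0,0,1],[-0.005,0,0,0,0,0,1],[-0.0035,0,0,0,0,0,1],[0,0,0,0,0,0,1],[0,0,0,0,0,0,1]]'; python3 go.py
```

```text
clock: 12.25
eef_pos: [472.6, 16.8, 77.1]
tcp_rot: [-3.141, 0.001, 3.05]
contact_force: [-5.0, -2.9, 11.4]
opening: 0.313
grasp_force: 79.0
t 12.25 p [472.57  16.76  77.08] xang 174.78 zdev [ 0. -0.] F [-4.96 -2.85 11.43] M [-0.62  0.78  0.01] open 26.63 g 79.04744973431661 q6 -1.45
```

```bash
python3 -m inch '[[0,0,0,0,0,0,-0.5],[0,0,0,0,0,0,-0.5],[0,0,0,0,0,0,-0.5],[0,0,-0.035,0,0,0,-0.5],[0,0,-0.045,0,0,0,-0.5],[0,0,-0.045,0,0,0,-0.5],[0,0,0,0,0,0,-0.5]]' 30; python3 go.py 609.3 3.5 147
```

```text
clock: 12.95
eef_pos: [475.9, 17.2, 205.9]
tcp_rot: [3.14, 0.01, 3.05]
contact_force: [-0.7, 0.6, -0.8]
opening: 0.753
grasp_force: 0.0
t 12.95 p [475.87  17.24 205.95] xang 174.76 zdev [0.01 0.  ] F [-0.7   0.59 -0.81] M [0.02 0.03 0.03] open 63.97 g 0.0 q6 -1.45
shift mm [-133.55   -1.57   60.25]
```

```bash
python3 -m inch '[[-0.045,0,0,0,0,0,-0.5],[-0.045,-0.001,0,0,0,0,-0.5],[-0.043,0,0,0,0,0,-0.5],[0,0,0.03,0,0,0,-0.5],[0,0,0.028,0,0,0,-0.5],[0,0,0,0,0,0,-0.3],[0,0,0,0,0,0,0.3]]'; python3 -m inch '[[0,0,0,0,0,0,1],[0,0,0,0,0,0,1],[0,0,0,0,0,0,1],[0,0,0,0,0,0,1],[0,0,0,0,0,0,1],[0,0,0,0,0,0,1]]'; python3 go.py
```

```text
clock: 13.65
eef_pos: [604.3, 4.0, 142.0]
tcp_rot: [-3.142, -0.002, 3.05]
contact_force: [0.2, -0.2, -0.1]
opening: 0.497
grasp_force: 0.0
clock: 14.25
eef_pos: [605.6, 4.1, 144.0]
tcp_rot: [3.141, 0.003, 3.05]
contact_force: [-0.3, 2.4, 7.0]
opening: 0.175
grasp_force: 29.8
t 14.25 p [605.58   4.15 144.03] xang 174.76 zdev [0. 0.] F [-0.27  2.38  6.97] M [0.31 0.09 0.01] open 14.85 g 29.80948082236864 q6 -1.48
```

```bash
python3 -m inch '[[0,0,0,0,0,0,-0.3],[0,0,0,0,0,0,-0.5],[0,0,-0.03,0,0,0,-0.5],[0,0,-0.04,0,0,0,-0.5],[0,0,0,0,0,7.4,-0.5],[0,0,0,0,0,7.4,-0.5],[0,0,0,0,0,0,-0.3]]'; python3 go.py 420.5 -290.3 200
```

```text
clock: 14.95
eef_pos: [604.6, 3.8, 212.6]
tcp_rot: [3.142, 0.0, 2.79]
contact_force: [-0.4, 0.5, -0.1]
opening: 0.65
grasp_force: 0.0
t 14.95 p [604.61   3.81 212.61] xang 159.85 zdev [ 0. -0.] F [-0.44  0.47 -0.11] M [0.03 0.03 0.02] open 55.27 g 0.0 q6 -1.22
shift mm [  71.52 -339.53   12.56]
```

```bash
python3 -m inch '[[0.009,-0.042,0,0,0,0,-0.6],[0.009,-0.042,0,0,0,0,-0.6],[0.009,-0.042,0,0,0,0,-0.6],[0.009,-0.042,0,0,0,0,-0.6],[0.009,-0.042,0,0,0,0,-0.6],[0.009,-0.042,0,0,0,0,-0.6],[0.009,-0.042,0,0,0,0,-0.6],[0.008,-0.044,0,0,0,0,-0.6]]'; python3 -m inch '[[0,0,0.04,0,0,0,-0.6],[0,0,0.04,0,0,0,-0.6],[0,0,0.04,0,0,0,-0.6],[0,0,0,0,0,0,-0.6],[0,0,0,0,0,0,-0.6]]'; python3 go.py 420.5 -290.3 22
```

```text
clock: 15.75
eef_pos: [420.8, -290.4, 212.1]
tcp_rot: [3.142, -0.0, 2.796]
contact_force: [-0.5, -1.1, 0.3]
opening: 0.801
grasp_force: 0.0
clock: 16.25
eef_pos: [421.9, -289.1, 92.3]
tcp_rot: [3.141, -0.002, 2.794]
contact_force: [0.8, -0.4, 0.8]
opening: 0.8
grasp_force: 0.0
t 16.25 p [ 421.86 -289.11   92.33] xang 160.08 zdev [-0.  0.] F [ 0.8  -0.39  0.81] M [ 0.02  0.04 -0.03] open 68.0 g 0.0 q6 -1.83
shift mm [ 0.74 -1.62 70.33]
```

```bash
python3 -m inch '[[0,0,0.03,0,0,0,-0.6],[0,0,0.02,0,0,0,-0.6],[0,0,0.017,0,0,0,-0.6],[0,0,0,0,0,0,-0.6],[0,0,0,0,0,0,-0.6]]'; python3 -m inch '[[0,0,0,0,0,0,0],[0,0,0,0,0,0,0.3],[0,0,0,0,0,0,1],[0,0,0,0,0,0,1],[0,0,0,0,0,0,1]]' 30; python3 go.py
```

```text
clock: 16.75
eef_pos: [423.3, -289.9, 27.1]
tcp_rot: [-3.141, 0.002, 2.793]
contact_force: [-0.5, 0.7, 0.4]
opening: 0.799
grasp_force: 0.0
clock: 17.25
eef_pos: [423.0, -289.8, 26.9]
tcp_rot: [-3.141, 0.002, 2.792]
contact_force: [-0.3, 1.3, 11.6]
opening: 0.456
grasp_force: 28.7
t 17.25 p [ 423.02 -289.79   26.91] xang 159.97 zdev [ 0. -0.] F [-0.27  1.27 11.6 ] M [0.36 0.11 0.04] open 38.78 g 28.732163636013865 q6 -1.83
```

```bash
python3 -m inch '[[0,0,0,0,0,0,0.0],[0,0,0,0,0,0,-0.3],[0,0,0,0,0,0,-0.4],[0,0,0,0,0,8,-0.4],[0,0,0,0,0,8,-0.4],[0,0,0,0,0,8,-0.4],[0,0,0,0,0,8,-0.4],[0,0,0,0,0,7.3,-0.4]]'; python3 -m inch '[[0,0,0.004,0,0,0,-0.4],[0,0,0,0,0,0,-0.4]]';  python3 go.py 421.5 -289.2 22
python3 - <<'E'
from h import *
T=grab('top','pics/t5.png');S=grab('side','pics/s5.png')
c=lambda I,x,y,w,h,s:cv2.resize(I['img'][y:y+h,x:x+w],None,fx=s,fy=s,interpolation=cv2.INTER_CUBIC)
cv2.imwrite('pics/c5.png',np.hstack([c(T,407,279,50,50,8),c(S,312,365,50,50,8)]))
E
```

```text
clock: 18.05
eef_pos: [422.1, -289.3, 25.2]
tcp_rot: [-3.141, -0.0, 2.1]
contact_force: [0.4, 0.5, 0.6]
opening: 0.698
grasp_force: 0.0
clock: 18.25
eef_pos: [421.9, -289.1, 20.8]
tcp_rot: [-3.141, -0.001, 2.11]
contact_force: [-0.4, -0.3, -0.0]
opening: 0.7
grasp_force: 0.0
t 18.25 p [ 421.85 -289.13   20.79] xang 120.88 zdev [-0.  0.] F [-0.43 -0.34 -0.05] M [-0.05  0.04 -0.02] open 59.52 g 0.0 q6 -1.14
shift mm [ 0.13 -0.34 -1.21]
```

View pics/c5.png

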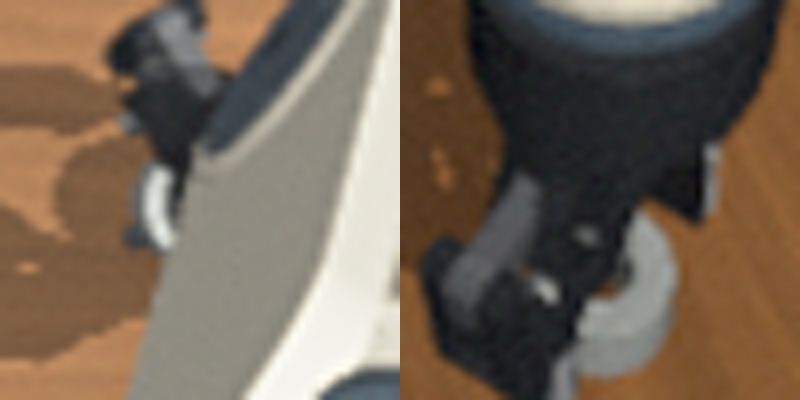

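The collar sits between the fingers; the screw is still at crop (132,238), i.e. unmoved. I'll grip it.

```bash
python3 -m inch '[[0,0,0,0,0,0,0],[0,0,0,0,0,0,0.3],[0,0,0,0,0,0,1],[0,0,0,0,0,0,1],[0,0,0,0,0,0,1],[0,0,0,0,0,0,1]]' 60; python3 go.py
```

```text
clock: 18.95
eef_pos: [422.1, -289.3, 21.8]
tcp_rot: [-3.142, 0.0, 2.107]
contact_force: [-1.7, 1.7, 6.9]
opening: 0.45
grasp_force: 59.3
t 18.95 p [ 422.09 -289.32   21.76] xang 120.72 zdev [-0. -0.] F [-1.69  1.69  6.91] M [0.1  0.37 0.09] open 38.22 g 59.303318839520216 q6 -1.14
```

```bash
python3 -m inch '[[0,0,-0.02,0,0,0,1],[0,0,-0.04,0,0,0,1],[0,0,-0.045,0,0,0,1],[0,0,-0.045,0,0,0,1],[0,0,-0.045,0,0,0,1],[0,0,-0.02,0,0,0,1]]' 70; python3 -m inch '[[0,0,0,0,0,-7.8,1],[0,0,0,0,0,-7.8,1],[0,0,0,0,0,-7.8,1],[0,0,0,0,0,-7.8,1],[0,0,0,0,0,-7.8,1],[0,0,0,0,0,-7.8,1],[0,0,0,0,0,-7.3,1],[0,0,0,0,0,0,1]]'; python3 go.py 610.15 3.75 230
```

```text
clock: 19.55
eef_pos: [423.3, -290.1, 240.4]
tcp_rot: [3.139, 0.005, 2.107]
contact_force: [-0.1, -0.4, -2.2]
opening: 0.446
grasp_force: 70.8
clock: 20.35
eef_pos: [421.8, -289.1, 236.0]
tcp_rot: [3.141, -0.001, 3.053]
contact_force: [-0.6, -0.4, -2.2]
opening: 0.446
grasp_force: 70.7
t 20.35 p [ 421.81 -289.09  236.02] xang 174.91 zdev [-0.  0.] F [-0.64 -0.39 -2.22] M [0.01 0.01 0.04] open 37.89 g 70.676722638309 q6 -2.09
shift mm [-161.6   308.4     6.03]
```

```bash
python3 -m inch '[[-0.020,0.038,0,0,0,0,1],[-0.020,0.038,0,0,0,0,1],[-0.020,0.038,0,0,0,0,1],[-0.020,0.038,0,0,0,0,1],[-0.020,0.038,0,0,0,0,1],[-0.020,0.038,0,0,0,0,1],[-0.020,0.038,0,0,0,0,1],[-0.020,0.038,0,0,0,0,1]]'; python3 -m inch '[[0,0,0,0,0,0,1],[0,0,0,0,0,0,1],[0,0,0,0,0,0,1]]';  python3 go.py 610.15 3.75 190
python3 - <<'E'
from h import *
T=grab('top','pics/t6.png');S=grab('side','pics/s6.png')
c=lambda I,x,y,w,h,s:cv2.resize(I['img'][y:y+h,x:x+w],None,fx=s,fy=s,interpolation=cv2.INTER_CUBIC)
cv2.imwrite('pics/c6.png',np.hstack([c(T,285,180,80,80,5),c(S,315,190,80,80,5)]))
E
```

```text
clock: 21.15
eef_pos: [609.7, 0.5, 236.1]
tcp_rot: [-3.141, -0.0, 3.047]
contact_force: [1.1, -0.7, -1.9]
opening: 0.44
grasp_force: 70.8
clock: 21.45
eef_pos: [608.6, -1.7, 235.9]
tcp_rot: [-3.141, -0.001, 3.048]
contact_force: [0.8, -0.5, -2.8]
opening: 0.445
grasp_force: 71.0
t 21.45 p [608.55  -1.68 235.94] xang 174.66 zdev [-0. -0.] F [ 0.76 -0.54 -2.84] M [ 0.04 -0.06 -0.05] open 37.79 g 70.98649369552732 q6 -1.48
shift mm [-1.13  5.57 45.94]
```

View pics/c6.png

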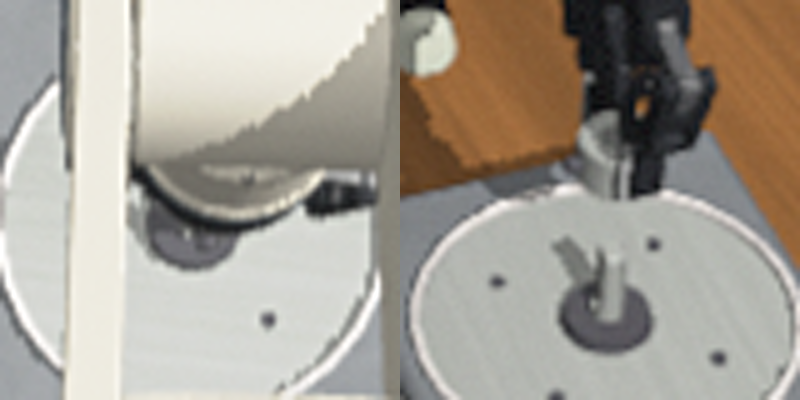

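The side crop shows the collar held upright (about 605,160), above the shaft end at (610,255), screw side to the left. I'll correct the position and descend to just above the shaft.

```bash
python3 -m inch '[[-0.001,0.0055,0.02,0,0,0,1],[0,0,0.02,0,0,0,1],[0,0,0.008,0,0,0,1],[0,0,0,0,0,0,1],[0,0,0,0,0,0,1],[0,0,0,0,0,0,1]]'; python3 go.py 610.15 3.75 185
```

```text
clock: 22.15
eef_pos: [611.4, 3.9, 189.4]
tcp_rot: [3.141, 0.002, 3.05]
contact_force: [0.2, -1.2, -2.6]
opening: 0.443
grasp_force: 71.0
t 22.15 p [611.37   3.93 189.43] xang 174.73 zdev [0. 0.] F [ 0.23 -1.15 -2.56] M [-0.01 -0.    0.03] open 37.63 g 70.99954845383763 q6 -1.47
shift mm [ 1.21 -0.29  4.43]
```

```bash
python3 -m inch '[[0.001,0,0.003,0,0,0,1],[0,0,0.003,0,0,0,1],[0,0,0.003,0,0,0,1],[0,0,0,0,0,0,1],[0,0,0,0,0,0,1]]'; python3 go.py 610.15 3.75 158
```

```text
clock: 22.65
eef_pos: [610.0, 4.2, 179.2]
tcp_rot: [-3.141, 0.0, 3.05]
contact_force: [2.1, -0.8, -3.7]
opening: 0.445
grasp_force: 70.9
t 22.65 p [610.02   4.19 179.15] xang 174.76 zdev [ 0. -0.] F [ 2.07 -0.75 -3.74] M [-0.18 -0.38 -0.06] open 37.84 g 70.9158075414598 q6 -1.47
shift mm [-0.16 -0.42 21.15]
```

```bash
python3 -m inch '[[-0.0003,0,0.002,0,0,0,1],[0,0,0.002,0,0,0,1],[0,0,0.002,0,0,0,1],[0,0,0,0,0,0,1],[0,0,0,0,0,0,1]]'; python3 go.py 610.15 3.75 158
```

```text
clock: 23.15
eef_pos: [610.2, 4.2, 173.1]
tcp_rot: [-3.141, 0.0, 3.05]
contact_force: [2.6, -1.3, -4.6]
opening: 0.443
grasp_force: 70.9
t 23.15 p [610.16   4.2  173.12] xang 174.76 zdev [ 0. -0.] F [ 2.58 -1.28 -4.57] M [-0.21 -0.51  0.03] open 37.62 g 70.90897617861629 q6 -1.47
shift mm [-0.03 -0.45 15.12]
```

```bash
python3 -m inch '[[-0.0003,0,0.002,0,0,0,1],[0,0,0.002,0,0,0,1],[0,0,0.002,0,0,0,1],[0,0,0,0,0,0,1]]'; python3 -m inch '[[0,0,0.002,0,0,0,1],[0,0,0.002,0,0,0,1],[0,0,0,0,0,0,1],[0,0,0,0,0,0,1]]'; python3 go.py 610.15 3.75 157.8
```

```text
clock: 23.55
eef_pos: [610.3, 4.2, 167.0]
tcp_rot: [-3.142, -0.0, 3.05]
contact_force: [2.3, -2.1, -3.1]
opening: 0.442
grasp_force: 70.9
clock: 23.95
eef_pos: [610.3, 4.2, 163.0]
tcp_rot: [-3.142, -0.0, 3.05]
contact_force: [1.9, -1.4, -3.3]
opening: 0.442
grasp_force: 70.9
t 23.95 p [610.28   4.21 163.03] xang 174.76 zdev [-0. -0.] F [ 1.86 -1.44 -3.34] M [-0.25 -0.45  0.03] open 37.61 g 70.87635409086943 q6 -1.47
shift mm [ 0.09 -0.46  5.23]
```

```bash
python3 -m inch '[[-0.0002,0,0.002,0,0,0,1],[0,0,0.002,0,0,0,1],[0,0,0.0012,0,0,0,1],[0,0,0,0,0,0,1],[0,0,0,0,0,0,1],[0,0,0,0,0,0,1]]'; python3 go.py 610.15 3.75 157.8
python3 - <<'E'
from h import *
T=grab('top','pics/t7.png');S=grab('side','pics/s7.png')
print(proj(S,[[609.4,3.8,160],[609.4,3.8,136],[609.4-25.9,3.8+2.3,148]]))
c=lambda I,x,y,w,h,s:cv2.resize(I['img'][y:y+h,x:x+w],None,fx=s,fy=s,interpolation=cv2.INTER_CUBIC)
cv2.imwrite('pics/c7.png',np.hstack([c(T,270,180,100,120,4),c(S,335,215,40,48,10)]))
E
```

```text
clock: 24.55
eef_pos: [610.4, 4.2, 158.0]
tcp_rot: [-3.142, -0.0, 3.05]
contact_force: [0.9, -1.2, -2.8]
opening: 0.446
grasp_force: 70.9
t 24.55 p [610.41   4.2  157.95] xang 174.76 zdev [-0. -0.] F [ 0.85 -1.23 -2.8 ] M [-0.17 -0.23 -0.  ] open 37.9 g 70.94368536025286 q6 -1.47
shift mm [ 0.21 -0.47  0.15]
[[356.77604088 239.48588833]
 [356.31053704 246.55341385]
 [346.58998426 245.47220262]]
```

View pics/c7.png

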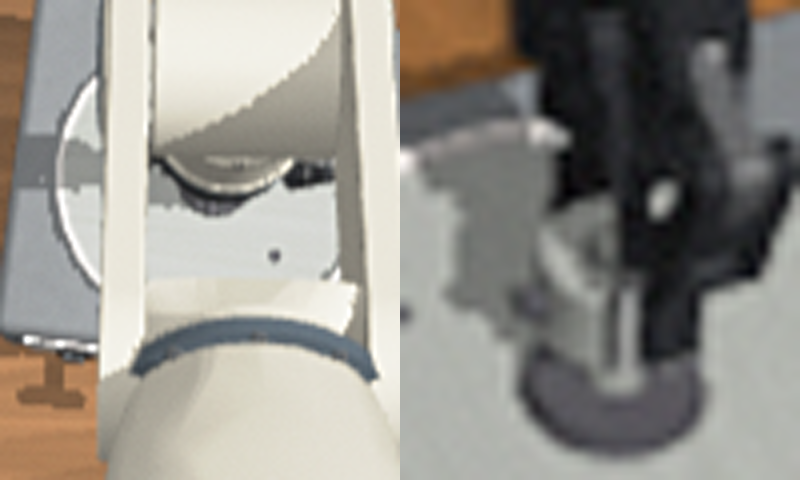

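The side crop shows the collar on the shaft and clear of the boss. Its screw is at (525,300), i.e. pixel (347.5,245), against a predicted (346.6,245.5). Forces are low, so I'm handing in.

```bash
python3 -c "
from rig import r
print(r.sign_off())"
```

```text
the job is handed in; nothing more can be done
None
```

I handed the job in at about 24.6 s, with the collar held at 71 N and flush with the shaft end within about 1 mm by the arm's pose. Its screw is on the flat and the flat faces the front. The knob was pushed home; I judged that from its 17 mm travel and the stop, as the arm hid it in the last pictures. No verdict came back.

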